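Start the strip preheat from the control box

ROBOT

A 7-joint arm with a two-finger parallel gripper is mounted at the origin on a cart in front of the work surface, level with it; the furniture and walls round the work are solid. World frame = base frame: x ahead of the robot, y to its left, z up, the work surface at z = 0. Lengths are in m, angles in rad, forces in N, time in s.
With the tool pointing down it reaches from about 0.425 to 0.875 m from the base axis. Payload 8.4 kg.
Tool frame: the origin (TCP) lies between the finger pads; the fingertips stand 14 mm ahead of it and the grasp point (between the pads) lies 5 mm behind it; z points along the fingers, y is the line along which they close (so a half turn about z gives the same grasp; the last joint's range is limited). The gripper opens to 85 mm and grips with 20 to 120 N. Pads are 22 mm wide; open, the fingers measure 114 mm over their backs; the gripper's body (76 mm by 85 mm) begins 54 mm behind the grasp point. The pads swing forward as they close: fully open they stand 13 mm farther back than shut.
Start: joints at [-1.376, 0.333, 0.04, 1.465, -0.013, 1.343, -0.059], TCP at [0.188, 0.622, 0.245] pointing down, gripper open.
Joint ranges: [-2.58, 2.58], [-0.38, 2.09], [-1.3, 1.39], [0.25, 2.4], [-1.5, 4.64], [0.08, 2.09], [-2.65, 2.65]. Speed limits (rad/s): [2.22, 2.22, 2.79, 2.79, 3.14, 3.14, 3.14].

INTERFACE

Orientations are given as a 3x3 rotation matrix whose columns are the frame's x, y, z axes.
In Python, from station import monitor, optics, finish_job gives the robot as it stands.
- The arm moves only by the tool jog_arm, never from a script. Its argument "deltas" is a list of rows, each a list of 7 numbers: the shift along the tool's x, y, z in mm, then the turn, a rotation vector about the tool's x, y, z in rad, then the closure, from -1 (fully open) to 1 (shut), so that 0 is half open. In form: [[x, y, z, rx, ry, rz, hand], ...]. A call has 1 to 5 rows; each row is the pose to reach, as a shift and turn from the pose commanded when the call began, along the tool's axes at that moment; what a row does not reach only later rows make up. A row lasts 1/12 s, in which the tool goes at most 41.7 mm and 7.16 degrees, less where a joint would pass 70% of its speed; a pose out of reach is approached as far as the arm can. A call with a gripper value outside its range is refused whole. The fingers move at their own pace and stop on an object; "squeeze" is the grip in N (left out, the last holds). Time passes only in rows, so rows that repeat a pose let the fingers close. It gives the time, the measured TCP pose, the force, the opening and the grip force at its end, in the units of the state.
- monitor.read_state(): the state, without advancing time (a new reading comes with each control period).
- optics.snapshot(name): name is "scene" or "top"; returns the picture (400x640x3 uint8, blue, green, red); there is no depth.
- optics.camera_params(name): a dict with "mtx" (3x3 intrinsics, pixels), "rvec" (rotation vector, rad) and "tvec" (3), from world to camera coordinates, as OpenCV has them. Camera axes: x right, y down, z forward; pixel columns grow to the right and rows downward; lengths in m; the calibration is good to about 2 mm. A picture is of the moment at which its call begins. camera_params takes no time and is no camera call.
- finish_job(): hands the job in; it is judged then, once.
The state is a dict: "clock": time; "joint_positions": joint angles; "dq": joint speeds; "joint_torque": joint torques, N m; "tcp_pos": TCP position; "eef_rot": TCP orientation; "contact_force": force on the tool from outside, world axes, zero at the start; "torque": the same for the moment, N m; "finger_gap": finger opening in m; "grip_force": force on a finger pad.
Only numpy, scipy, OpenCV 4.12 (cv2) and the standard library are available. Lean on these libraries where they do the work, as an engineer would, in place of code of your own. Each camera call takes 0.05 s, during which the arm holds its last target. There are 200 camera calls.

TASK

Start the strip preheat at the control box, pressing with the fingertips only and in this order: tip the black rocker on by pressing its white-barred rear half (the one away from you) right down, push the blue vacuum key fully in, push the yellow clamp key fully in (both stay in), then press the green start button right down and let it come back up. Do not press the red or the grey key, and leave the loose things on the bench where they lie: nothing needs to be gripped or lifted.

Things in the scene. Friction and masses are not known exactly. Their poses are not given: they have to be found in the camera images.
- control_box: low control box fixed to the bench, grey case with a bright aluminium top plate, 166 (x) x 222 (y) x 55 mm; origin at the centre of its underside, x towards its rear (the side with three steel connector stubs, away from the robot), y to its left, z up. Its flat top carries one rocker, one round button and four square keys in two rows of three, 68 mm apart along the rows (y) and 74 mm between the rows (x); which control sits in which place changes.
- rocker (a joint): black rocker switch, 57 mm long (along the box's x) and 32 mm wide, with a white bar across its rear half; joint value in rad: 0 to 0.05 off at the start (rear, white-barred half standing up), 0.36 on (rear half pressed fully down, its face then level). It pivots at its middle, needs about 3 to 4 N near the rear end and stays where it is left.
- rocker_press (a point): point on the upper face of the rocker's rear half, at the white bar, 20 mm from the pivot towards the rear: the place to press. About 20 mm above the box's top when off, 13 mm when on; moves with the rocker.
- blue_key (a joint): blue square push key, cap 34 x 34 mm, in a 42 mm black frame; joint value is how far it is pressed, in m: 0 to 0.001 out at the start, 0.008 fully in. It resists with about 3 N all the way, has no spring and stays where it is pushed.
- blue_top (a point): centre of the blue cap's upper face: 15 mm above the box's top when the key is out, 7 mm when it is fully in; moves with the key. z up, x and y as those of the control box.
- yellow_key (a joint): yellow square push key, cap 34 x 34 mm, in a 42 mm black frame; joint value is how far it is pressed, in m: 0 to 0.001 out at the start, 0.008 fully in. It resists with about 3 N all the way, has no spring and stays where it is pushed.
- yellow_top (a point): centre of the yellow cap's upper face: 15 mm above the box's top when the key is out, 7 mm when it is fully in; moves with the key. z up, x and y as those of the control box.
- green_key (a joint): green round push button, cap 34 mm across, in a 44 mm steel ring, on a spring: 2 N to start, 5.5 N fully in; joint value in m, 0 out, 0.008 fully in. It comes back up when let go.
- green_top (a point): centre of the green cap's upper face: 15 mm above the box's top when the key is out, 7 mm when it is fully in; moves with the key. z up, x and y as those of the control box.
- red_key (a joint): red square push key, cap 34 x 34 mm, in a 42 mm black frame; joint value is how far it is pressed, in m: 0 to 0.001 out at the start, 0.008 fully in. It resists with about 3 N all the way, has no spring and stays where it is pushed. To be left out.
- red_top (a point): centre of the red cap's upper face: 15 mm above the box's top when the key is out, 7 mm when it is fully in; moves with the key. z up, x and y as those of the control box.
- grey_key (a joint): grey square push key, cap 34 x 34 mm, in a 42 mm black frame; joint value is how far it is pressed, in m: 0 to 0.001 out at the start, 0.008 fully in. It resists with about 3 N all the way, has no spring and stays where it is pushed. To be left out.
- grey_top (a point): centre of the grey cap's upper face: 15 mm above the box's top when the key is out, 7 mm when it is fully in; moves with the key. z up, x and y as those of the control box.
- loupe: small loose silver loupe, 52 x 30 x 16 mm, to the right of the box; origin under its centre
- tweezers_a: loose light tweezers, 125 mm long, to the right of the box; origin under the centre
- vial_a: loose white vial with a grey cap, 13 mm across, 41 mm tall, standing to the left of the box; origin under its centre
- strip_boat: loose aluminium strip boat, 60 x 210 x 9 mm, lying behind the box; origin under its centre
- magazine_c: loose white strip magazine, 58 x 201 x 62 mm, at the right; origin under its centre
- note_pad: loose note pad, 60 x 105 x 12 mm, at the left front; origin under its centre

How it is judged:
On the way, in this order (a step that is already met when the one before it is completed fails the run):
1. the rocker is on (value of joint rocker above 0.31 rad), for 0.1 s.
2. the blue key is fully in (value of joint blue_key above 0.0065 m), for 0.1 s.
3. the yellow key is fully in (value of joint yellow_key above 0.0065 m), for 0.1 s.
4. the green button is pressed right down (value of joint green_key above 0.0065 m), for 0.05 s.
At the end, for the whole second after the job is handed in: rocker on (over 0.31 rad), blue and yellow keys fully in (over 6.5 mm of 8 mm), green button let go (under 1.5 mm), red and grey keys out (under 3 mm), every loose thing within 20 mm of where it was, the vial upright (value of joint rocker above 0.31 rad and value of joint each of blue_key, yellow_key above 0.0065 m and value of joint green_key below 0.0015 m and value of joint each of red_key, grey_key below 0.003 m and not (distance of strip_boat from where it was at the start of the episode above 0.02 m) and not (distance of magazine_c from where it was at the start of the episode above 0.02 m) and not (distance of tweezers_a from where it was at the start of the episode above 0.02 m) and not (distance of loupe from where it was at the start of the episode above 0.02 m) and not (distance of note_pad from where it was at the start of the episode above 0.02 m) and not (distance of vial_a from where it was at the start of the episode above 0.02 m) and not (angle between vial_a's own z axis and vertical above 0.5 rad)); the robot touches nothing.
It fails at once if the blue key is pressed before the rocker is on (value of joint blue_key above 0.003 m and value of joint rocker below 0.31 rad).
It fails at once if the yellow key is pressed before the blue key is fully in (value of joint yellow_key above 0.003 m and value of joint blue_key below 0.0065 m).
It fails at once if the green button is pressed before the yellow key is fully in (value of joint green_key above 0.003 m and value of joint yellow_key below 0.0065 m).
It fails at once if the red or the grey key is pressed (value of joint any of red_key, grey_key above 0.003 m).
It fails at once if a loose thing on the bench is pushed away, picked up or carried (moved more than 20 mm), or the vial is knocked over (distance of any of strip_boat, magazine_c, tweezers_a, loupe, note_pad, vial_a from where it was at the start of the episode above 0.02 m or angle between vial_a's own z axis and vertical above 0.5 rad).
It also fails if it takes over 48 s, if anything falls off the work surface, if the arm or the gripper's body presses on something with over 40 N, if the wrist force passes 120 N, or if a joint passes its speed limit or range.

## Working session

There is one attempt and no reset: what is moved stays moved. The work goes in short steps, Python scripts to look and compute and a tool call to move; the robot and the scene stay as the last step left them, time stands still between calls to the robot, and variables do not carry over. Pictures are saved under pics/ and viewed, at most 10 in all, crops included, and the job is handed in when it is done.

Besides the shell and the picture viewer there is one more tool, called after "Request:" as a command line: name --pt "numbers of a row" for each row, then --argument value for the rest. jog_arm: Moves the arm, as the interface text tells. Its arguments: {"type":"object","properties":{"deltas":{"type":"array"},"squeeze":{"type":"number"}},"required":["deltas"]}

```bash
mkdir -p pics; python3 - <<'E'
from station import monitor, optics
import cv2
s=monitor.read_state();print(s['clock'],s['tcp_pos'],s['eef_rot'],s['finger_gap'])
for n in('scene','top'):
    cv2.imwrite(f'pics/{n}0.png',optics.snapshot(n));print(n,optics.camera_params(n))
E
```

```text
0.0 [0.18810395 0.62172865 0.24439539] [[-9.57156819e-01  2.89569793e-01 -3.98104912e-04]
 [ 2.89570055e-01  9.57155482e-01 -1.60189866e-03]
 [-8.28131646e-05 -1.64854749e-03 -9.99998638e-01]] 0.08548138313245891
scene {'mtx': array([[455.25047269,   0.        , 310.88162524],
       [  0.        , 455.25047269, 201.31940684],
       [  0.        ,   0.        ,   1.        ]]), 'rvec': array([ 0.77504384, -2.597871  ,  1.11945079]), 'tvec': array([0.45308017, 0.28437085, 1.28917422])}
top {'mtx': array([[489.07563406,   0.        , 323.75564356],
       [  0.        , 489.07563406, 200.57115561],
       [  0.        ,   0.        ,   1.        ]]), 'rvec': array([ 2.17853057, -2.11778042,  0.13699953]), 'tvec': array([-0.03498424,  0.53598053,  1.28094291])}
```

View pics/top0.png

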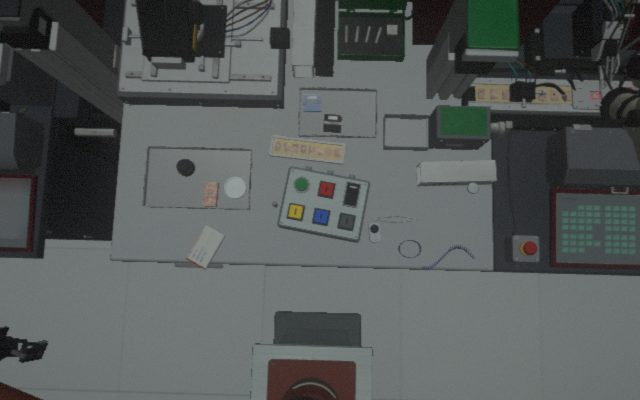

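View pics/scene0.png

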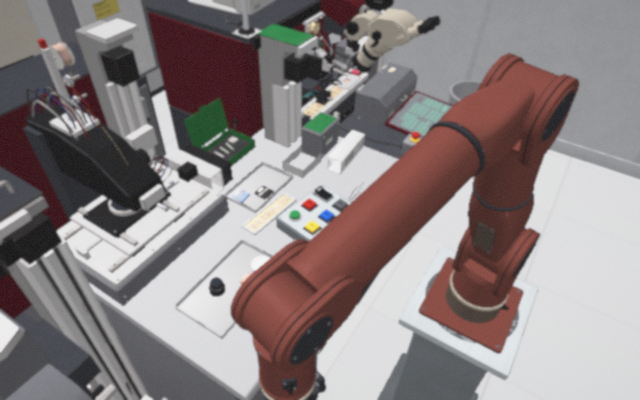

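The top view shows the back row as green (302,184), red (327,189) and rocker (352,194). The front row is yellow (296,212), blue (321,216) and grey (346,221). The vial stands at (275,204) and the loupe at (375,232).

```bash
cat > h.py <<'E'
import cv2,numpy as np
from station import monitor,optics
def ray(n,uv,z):
    p=optics.camera_params(n);R=cv2.Rodrigues(p['rvec'])[0];t=p['tvec']
    d=R.T@np.linalg.inv(p['mtx'])@[uv[0],uv[1],1];c=-R.T@t
    return c+d*(z-c[2])/d[2]
def blob(im,h,box,smin=110):
    x0,y0,x1,y1=box;hsv=cv2.cvtColor(im,cv2.COLOR_BGR2HSV)[y0:y1,x0:x1]
    m=cv2.inRange(hsv,(h[0],smin,60),(h[1],255,255))
    n,_,st,c=cv2.connectedComponentsWithStats(m)
    i=1+np.argmax(st[1:,4]);return c[i]+[x0,y0],st[i,4]
H=dict(green=(45,85),red=(0,8),yellow=(20,35),blue=(100,130))
G=dict(green=(37,68),red=(37,0),yellow=(-37,68),blue=(-37,0),rocker=(37,-68),grey=(-37,-68))
E
python3 - <<'E'
from h import *
im=cv2.imread('pics/top0.png');P={}
for k in H:
    c,a=blob(im,H[k],(275,165,372,243));P[k]=ray('top',c,.069);print(k,c,a,P[k])
A=np.array([G[k] for k in P])/1000;B=np.array([P[k][:2] for k in P])
a=A-A.mean(0);b=B-B.mean(0)
th=np.arctan2((a[:,0]*b[:,1]-a[:,1]*b[:,0]).sum(),(a*b).sum());R=np.array([[np.cos(th),-np.sin(th)],[np.sin(th),np.cos(th)]])
t=B.mean(0)-R@A.mean(0);print('yaw',th,'centre',t,'res mm',(B-A@R.T-t)*1000)
for k in G: print(k,R@np.array(G[k])/1000+t)
print('press',R@[.057,-.068]+t)
for n,uv in dict(vial=(275,204),loupe=(375,232)).items(): print(n,ray('top',uv,.02))
cv2.imwrite('pics/crop.png',cv2.resize(im[160:250,265:390],None,fx=6,fy=6,interpolation=2))
E
```

```text
green [301.03296703 184.        ] 91 [0.57471458 0.04105528 0.069     ]
red [326.09210526 188.70394737] 152 [ 0.56399384 -0.02536631  0.069     ]
yellow [295.22988506 211.24137931] 174 [0.50203596 0.05372436 0.069     ]
blue [320.79310345 216.12068966] 174 [ 0.49108596 -0.01355284  0.069     ]
yaw -0.1638993942948406 centre [ 0.52740992 -0.01957923] res mm [[-0.29481431 -0.41703147]
 [ 0.07977305  0.2500794 ]
 [ 0.03485259  0.17772981]
 [ 0.18018867 -0.01077774]]
green [0.57500939 0.04147231]
red [ 0.56391407 -0.02561639]
yellow [0.5020011  0.05354663]
blue [ 0.49090578 -0.01354207]
rocker [ 0.55281874 -0.09270509]
grey [ 0.47981045 -0.08063077]
press [ 0.57255071 -0.09596843]
vial [0.5257944  0.11286241 0.02      ]
loupe [ 0.4571634  -0.16047534  0.02      ]
```

View pics/crop.png

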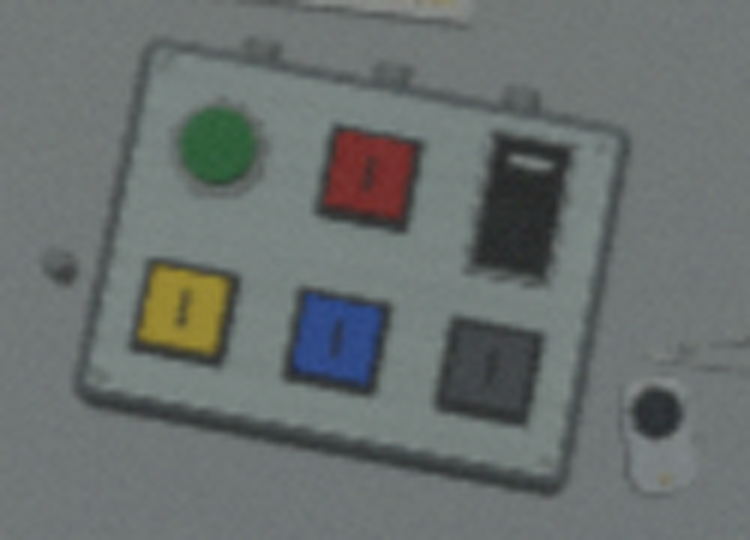

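Request:
jog_arm --pt "-28 -28 0 0 0 -0.026 1" --pt "-56 -56 0 0 0 -0.052 1" --pt "-84 -84 0 0 0 -0.078 1" --pt "-112 -112 0 0 0 -0.104 1" --pt "-140 -140 0 0 0 -0.13 1" --squeeze 30

```text
clock: 0.52
tcp_pos: [0.2822, 0.4456, 0.2449]
eef_rot: [[-0.987, 0.162, -0.0], [0.162, 0.987, -0.001], [0.0, -0.001, -1.0]]
contact_force: [1.6, -0.1, -0.0]
finger_gap: 0.0257
grip_force: 0.0
```

```bash
cat >> h.py <<'E'
T=dict(rocker=(.5726,-.0960),blue=(.4909,-.0135),yellow=(.5020,.0535),green=(.5750,.0415))
def go(k,z=.130):
    s=monitor.read_state();R=np.array(s['eef_rot']);p=np.array(s['tcp_pos'])
    yaw=np.arctan2(R[1,0],R[0,0])
    print(round(s['clock'],2),p.round(4),'gap',round(s['finger_gap'],4),'F',np.round(s['contact_force'],1),'delta mm',(R.T@(np.array([*T[k],z])-p)*1000).round(1),'box-x dir',((yaw+.1639+np.pi/2)%np.pi-np.pi/2).round(3),'tilt',R[2].round(4))
E
python3 -c "from h import *;go('rocker')"
```

```text
0.52 [0.2822 0.4456 0.2449] gap 0.0257 F [ 1.6 -0.1 -0. ] delta mm [-374.2 -487.4  115.1] box-x dir 0.001 tilt [ 3.e-04 -6.e-04 -1.e+00]
```

Request:
jog_arm --pt "-25 -32 0 0 0 0 1" --pt "-50 -64 0 0 0 0 1" --pt "-75 -96 0 0 0 0 1" --pt "-100 -128 0 0 0 0 1" --pt "-125 -160 0 0 0 0 1"

```text
clock: 0.93
tcp_pos: [0.3793, 0.2673, 0.2452]
eef_rot: [[-0.987, 0.163, -0.0], [0.163, 0.987, 0.0], [0.0, 0.0, -1.0]]
contact_force: [0.7, 0.7, 0.8]
finger_gap: -0.0
grip_force: 0.0
```

Request:
jog_arm --pt "-25 -32 0 0 0 0 1" --pt "-50 -64 0 0 0 0 1" --pt "-75 -96 0 0 0 0 1" --pt "-100 -128 0 0 0 0 1" --pt "-125 -160 0 0 0 0 1"

```text
clock: 1.35
tcp_pos: [0.4765, 0.089, 0.2453]
eef_rot: [[-0.987, 0.163, 0.0], [0.163, 0.987, 0.0], [0.0, 0.0, -1.0]]
contact_force: [0.8, 1.6, -0.2]
finger_gap: 0.0002
grip_force: 0.0
```

Request:
jog_arm --pt "-25 -32 15 0 0 0 1" --pt "-50 -64 30 0 0 0 1" --pt "-75 -96 45 0 0 0 1" --pt "-100 -128 60 0 0 0 1" --pt "-125 -160 75 0 0 0 1"

```text
clock: 1.77
tcp_pos: [0.5703, -0.0821, 0.1724]
eef_rot: [[-0.987, 0.162, 0.0], [0.162, 0.987, -0.0], [-0.0, 0.0, -1.0]]
contact_force: [1.7, 1.1, 0.2]
finger_gap: 0.0001
grip_force: 0.0
```

```bash
python3 -c "
from h import *
go('rocker')
cv2.imwrite('pics/s1.png',cv2.resize(optics.snapshot('scene')[130:270,230:400],None,fx=4,fy=4))"
```

```text
1.77 [ 0.5703 -0.0821  0.1724] gap 0.0001 F [1.7 1.1 0.2] delta mm [ -4.5 -13.3  42.4] box-x dir 0.001 tilt [-3.e-04  0.e+00 -1.e+00]
```

View pics/s1.png

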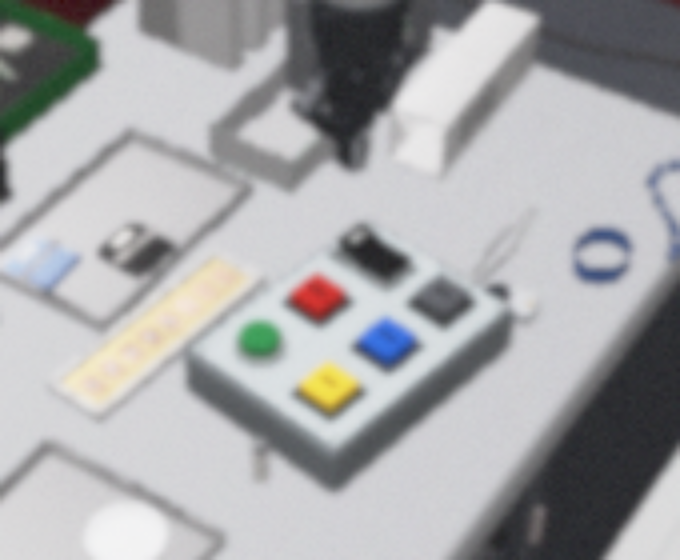

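The scene view shows the shut fingers above the rocker at crop (350,160), and the rocker's white bar at (350,238). I'll centre on it, settle and read.

Request:
jog_arm --pt "0 -9 20 0 0 0 1" --pt "0 -9 40 0 0 0 1" --pt "0 -9 40 0 0 0 1" --pt "0 -9 40 0 0 0 1"

```text
clock: 2.15
tcp_pos: [0.5674, -0.0892, 0.1324]
eef_rot: [[-0.987, 0.163, -0.003], [0.163, 0.987, -0.0], [0.003, -0.001, -1.0]]
contact_force: [0.3, 0.2, 0.2]
finger_gap: -0.0
grip_force: 0.0
```

```bash
python3 -c "
from h import *
go('rocker',.082)"
```

```text
2.15 [ 0.5674 -0.0892  0.1324] gap -0.0 F [0.3 0.2 0.2] delta mm [-6.3 -5.8 50.4] box-x dir -0.0 tilt [ 2.5e-03 -6.0e-04 -1.0e+00]
```

Request:
jog_arm --pt "-6 -6 20 0 0 0 1" --pt "-6 -6 30 0 0 0 1" --pt "-6 -6 34 0 0 0 1" --pt "-6 -6 34 0 0 0 1"

```text
clock: 2.48
tcp_pos: [0.5727, -0.0956, 0.0989]
eef_rot: [[-0.987, 0.163, -0.001], [0.163, 0.987, 0.0], [0.001, -0.0, -1.0]]
contact_force: [0.7, -0.4, 0.1]
finger_gap: 0.0004
grip_force: 0.0
```

```bash
python3 -c "
from h import *
go('rocker',.082)"
```

```text
2.48 [ 0.5727 -0.0956  0.0989] gap 0.0004 F [ 0.7 -0.4  0.1] delta mm [ 0.  -0.4 16.9] box-x dir 0.001 tilt [ 0.0013 -0.     -1.    ]
```

Request:
jog_arm --pt "0 0 4 0 0 0 1" --pt "0 0 8 0 0 0 1" --pt "0 0 11 0 0 0 1" --pt "0 0 14 0 0 0 1" --pt "0 0 14 0 0 0 1"

```text
clock: 2.9
tcp_pos: [0.574, -0.0962, 0.0854]
eef_rot: [[-0.987, 0.163, 0.002], [0.163, 0.987, -0.0], [-0.002, 0.0, -1.0]]
contact_force: [2.1, 0.9, 3.8]
finger_gap: -0.0001
grip_force: 1.5
```

Request:
jog_arm --pt "0 0 1 0 0 0 1" --pt "0 0 2 0 0 0 1" --pt "0 0 2 0 0 0 1"

```text
clock: 3.15
tcp_pos: [0.5733, -0.0962, 0.0832]
eef_rot: [[-0.987, 0.163, 0.0], [0.163, 0.987, -0.0], [-0.0, -0.0, -1.0]]
contact_force: [2.5, 0.0, 3.4]
finger_gap: 0.0003
grip_force: 1.7
```

Request:
jog_arm --pt "0 0 1 0 0 0 1" --pt "0 0 2 0 0 0 1" --pt "0 0 2 0 0 0 1"

```text
clock: 3.4
tcp_pos: [0.5734, -0.0963, 0.082]
eef_rot: [[-0.987, 0.163, 0.0], [0.163, 0.987, 0.0], [-0.0, 0.001, -1.0]]
contact_force: [0.7, 0.5, 12.6]
finger_gap: -0.0001
grip_force: 6.1
```

Request:
jog_arm --pt "0 0 0.5 0 0 0 1" --pt "0 0 1 0 0 0 1" --pt "0 0 1 0 0 0 1"

```text
clock: 3.65
tcp_pos: [0.5735, -0.0963, 0.0818]
eef_rot: [[-0.987, 0.163, 0.001], [0.163, 0.987, 0.001], [-0.0, 0.001, -1.0]]
contact_force: [-4.4, 1.9, 22.1]
finger_gap: 0.0001
grip_force: 11.0
```

The rocker bottomed at TCP z = 0.082, as predicted. I'll lift and go to blue.

Request:
jog_arm --pt "0 0 -25 0 0 0 1" --pt "0 0 -48 0 0 0 1" --pt "0 0 -48 0 0 0 1"

```text
clock: 3.9
tcp_pos: [0.5742, -0.0969, 0.1314]
eef_rot: [[-0.986, 0.164, 0.003], [0.164, 0.986, 0.0], [-0.003, 0.001, -1.0]]
contact_force: [0.6, -0.3, 1.4]
finger_gap: 0.0004
grip_force: 0.0
```

```bash
python3 -c "
from h import *
go('blue',.1)"
```

```text
3.9 [ 0.5742 -0.0969  0.1314] gap 0.0004 F [ 0.6 -0.3  1.4] delta mm [95.9 68.6 31.1] box-x dir -0.001 tilt [-2.9e-03  6.0e-04 -1.0e+00]
```

Request:
jog_arm --pt "32 23 0 0 0 0 1" --pt "64 46 0 0 0 0 1" --pt "96 69 0 0 0 0 1" --pt "96 69 0 0 0 0 1" --pt "96 69 0 0 0 0 1"

```text
clock: 4.32
tcp_pos: [0.4876, -0.0106, 0.1274]
eef_rot: [[-0.987, 0.159, -0.002], [0.159, 0.987, 0.001], [0.003, 0.001, -1.0]]
contact_force: [-0.1, 0.3, 0.7]
finger_gap: 0.0001
grip_force: 0.0
```

```bash
python3 -c "
from h import *
go('blue',.1)
im=optics.snapshot('scene')
for k in ('blue','yellow','red','green'):
  print(k,blob(im,H[k],(270,165,350,245)))
cv2.imwrite('pics/s2.png',cv2.resize(im[130:270,230:400],None,fx=4,fy=4))"
```

```text
4.32 [ 0.4876 -0.0106  0.1274] gap 0.0001 F [-0.1  0.3  0.7] delta mm [-3.8 -2.4 27.4] box-x dir 0.004 tilt [ 0.0025  0.0011 -1.    ]
blue (array([326.2 , 215.05]), np.int32(100))
yellow (array([311.74528302, 226.75471698]), np.int32(106))
red (array([308.95180723, 203.95180723]), np.int32(83))
green (array([294.5       , 214.34782609]), np.int32(46))
```

View pics/s2.png

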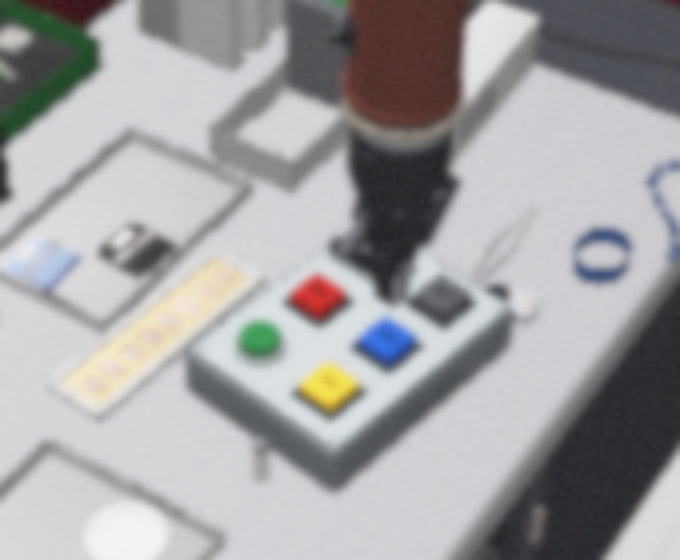

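The fingers are above the blue key, crop (388,340), and the rocker now lies flat. Next I'll descend and press.

Request:
jog_arm --pt "-4 -2 15 0 0 0 1" --pt "-4 -2 28 0 0 0 1" --pt "-4 -2 28 0 0 0 1" --pt "-4 -2 28 0 0 0 1"

```text
clock: 4.7
tcp_pos: [0.4931, -0.0164, 0.0996]
eef_rot: [[-0.986, 0.165, -0.002], [0.165, 0.986, -0.002], [0.002, -0.002, -1.0]]
contact_force: [-0.4, 0.1, 0.8]
finger_gap: -0.0002
grip_force: 0.0
```

```bash
python3 -c "
from h import *
go('blue',.076)"
```

```text
4.7 [ 0.4931 -0.0164  0.0996] gap -0.0002 F [-0.4  0.1  0.8] delta mm [ 2.6  2.5 23.6] box-x dir -0.002 tilt [ 0.0018 -0.002  -1.    ]
```

Request:
jog_arm --pt "2 2 6 0 0 0 1" --pt "2 2 12 0 0 0 1" --pt "2 2 16 0 0 0 1" --pt "2 2 20 0 0 0 1" --pt "2 2 22 0 0 0 1"

```text
clock: 5.12
tcp_pos: [0.4917, -0.0128, 0.0778]
eef_rot: [[-0.987, 0.163, -0.0], [0.163, 0.987, 0.0], [0.0, 0.0, -1.0]]
contact_force: [0.5, 0.9, 3.2]
finger_gap: -0.0001
grip_force: 1.4
```

Request:
jog_arm --pt "0 0 1 0 0 0 1" --pt "0 0 2 0 0 0 1" --pt "0 0 3 0 0 0 1"

```text
clock: 5.37
tcp_pos: [0.4919, -0.0127, 0.0759]
eef_rot: [[-0.987, 0.163, -0.0], [0.163, 0.987, 0.001], [0.0, 0.001, -1.0]]
contact_force: [-9.1, 0.6, 27.0]
finger_gap: -0.0002
grip_force: 13.7
```

Blue is fully in: it stopped at z = 0.076 with 27 N. Lifting, then yellow, about 68 mm along +y.

Request:
jog_arm --pt "0 0 -30 0 0 0 1" --pt "0 0 -50 0 0 0 1" --pt "0 34 -50 0 0 0 1" --pt "0 68 -50 0 0 0 1" --pt "0 68 -50 0 0 0 1"

```text
clock: 5.78
tcp_pos: [0.5037, 0.061, 0.1256]
eef_rot: [[-0.988, 0.156, 0.002], [0.156, 0.988, 0.003], [-0.001, 0.003, -1.0]]
contact_force: [-0.1, 1.0, -0.1]
finger_gap: 0.0002
grip_force: 0.0
```

Request:
jog_arm --pt "0 0 10 0 0 0 1" --pt "0 0 20 0 0 0 1" --pt "0 0 20 0 0 0 1" --pt "0 0 20 0 0 0 1"

```text
clock: 6.12
tcp_pos: [0.5019, 0.0528, 0.104]
eef_rot: [[-0.986, 0.165, -0.002], [0.165, 0.986, -0.001], [0.002, -0.002, -1.0]]
contact_force: [0.7, 0.9, -0.7]
finger_gap: -0.0001
grip_force: 0.0
```

```bash
python3 -c "
from h import *
go('yellow',.076)"
```

```text
6.12 [0.5019 0.0528 0.104 ] gap -0.0001 F [ 0.7  0.9 -0.7] delta mm [-0.   0.8 28. ] box-x dir -0.002 tilt [ 0.0019 -0.0017 -1.    ]
```

Request:
jog_arm --pt "0 0 8 0 0 0 1" --pt "0 0 14 0 0 0 1" --pt "0 0 19 0 0 0 1" --pt "0 0 23 0 0 0 1" --pt "0 0 26 0 0 0 1"

```text
clock: 6.53
tcp_pos: [0.5026, 0.0539, 0.0786]
eef_rot: [[-0.987, 0.163, -0.001], [0.163, 0.987, -0.0], [0.001, -0.0, -1.0]]
contact_force: [-1.6, -0.6, 2.0]
finger_gap: -0.0002
grip_force: 1.4
```

Request:
jog_arm --pt "0 0 1 0 0 0 1" --pt "0 0 2 0 0 0 1" --pt "0 0 3 0 0 0 1"

```text
clock: 6.78
tcp_pos: [0.5028, 0.0541, 0.0762]
eef_rot: [[-0.987, 0.163, -0.0], [0.163, 0.987, -0.0], [0.0, -0.0, -1.0]]
contact_force: [-1.6, -1.9, 2.4]
finger_gap: 0.0003
grip_force: 1.4
```

Request:
jog_arm --pt "0 0 1 0 0 0 1" --pt "0 0 2 0 0 0 1" --pt "0 0 2 0 0 0 1"

```text
clock: 7.03
tcp_pos: [0.503, 0.0541, 0.0759]
eef_rot: [[-0.987, 0.163, -0.0], [0.163, 0.987, 0.001], [0.001, 0.001, -1.0]]
contact_force: [-12.0, -2.1, 26.4]
finger_gap: -0.0002
grip_force: 13.5
```

Yellow is in. Now green, about 73 mm along box +x, which is tool -x.

Request:
jog_arm --pt "0 0 -30 0 0 0 1" --pt "0 0 -50 0 0 0 1" --pt "-37 0 -50 0 0 0 1" --pt "-74 0 -50 0 0 0 1" --pt "-74 0 -50 0 0 0 1"

```text
clock: 7.45
tcp_pos: [0.581, 0.0419, 0.1243]
eef_rot: [[-0.987, 0.162, 0.004], [0.162, 0.987, -0.002], [-0.005, -0.001, -1.0]]
contact_force: [-1.1, -0.4, 0.1]
finger_gap: 0.0001
grip_force: 0.0
```

Request:
jog_arm --pt "0 0 10 0 0 0 1" --pt "0 0 20 0 0 0 1" --pt "0 0 20 0 0 0 1" --pt "0 0 20 0 0 0 1"

```text
clock: 7.78
tcp_pos: [0.5743, 0.0424, 0.1031]
eef_rot: [[-0.987, 0.163, -0.002], [0.163, 0.987, 0.0], [0.002, -0.0, -1.0]]
contact_force: [-0.2, -0.9, -0.1]
finger_gap: 0.0
grip_force: 0.0
```

```bash
python3 -c "
from h import *
go('green',.076)"
```

```text
7.78 [0.5743 0.0424 0.1031] gap 0.0 F [-0.2 -0.9 -0.1] delta mm [-0.9 -0.8 27.1] box-x dir 0.0 tilt [ 2.2e-03 -3.0e-04 -1.0e+00]
```

Request:
jog_arm --pt "-1 -1 8 0 0 0 1" --pt "-1 -1 14 0 0 0 1" --pt "-1 -1 19 0 0 0 1" --pt "-1 -1 24 0 0 0 1" --pt "-1 -1 27 0 0 0 1"

```text
clock: 8.2
tcp_pos: [0.5764, 0.0411, 0.0767]
eef_rot: [[-0.987, 0.163, -0.0], [0.163, 0.987, 0.0], [0.001, 0.0, -1.0]]
contact_force: [-1.8, -0.2, 5.5]
finger_gap: -0.0
grip_force: 2.5
```

Request:
jog_arm --pt "0 0 1 0 0 0 1" --pt "0 0 2 0 0 0 1" --pt "0 0 3 0 0 0 1" --pt "0 0 3 0 0 0 1"

```text
clock: 8.53
tcp_pos: [0.5765, 0.0411, 0.0759]
eef_rot: [[-0.987, 0.163, -0.001], [0.163, 0.987, 0.001], [0.001, 0.001, -1.0]]
contact_force: [-11.4, -0.2, 24.3]
finger_gap: -0.0001
grip_force: 11.7
```

Request:
jog_arm --pt "0 0 -35 0 0 0 1" --pt "0 0 -70 0 0 0 1" --pt "0 0 -105 0 0 0 1" --pt "0 0 -140 0 0 0 1" --pt "0 0 -140 0 0 0 1"

```text
clock: 8.95
tcp_pos: [0.5799, 0.0408, 0.221]
eef_rot: [[-0.986, 0.164, 0.009], [0.164, 0.987, 0.003], [-0.009, 0.004, -1.0]]
contact_force: [0.3, 0.5, 0.2]
finger_gap: -0.0
grip_force: 0.0
```

```bash
python3 -c "
from h import *
go('green',.076)
cv2.imwrite('pics/s3.png',cv2.resize(optics.snapshot('scene')[130:270,230:400],None,fx=4,fy=4))"
```

```text
8.95 [0.5799 0.0408 0.221 ] gap -0.0 F [0.3 0.5 0.2] delta mm [  6.2  -0.7 144.9] box-x dir -0.0 tilt [-0.0089  0.0041 -1.    ]
```

View pics/s3.png

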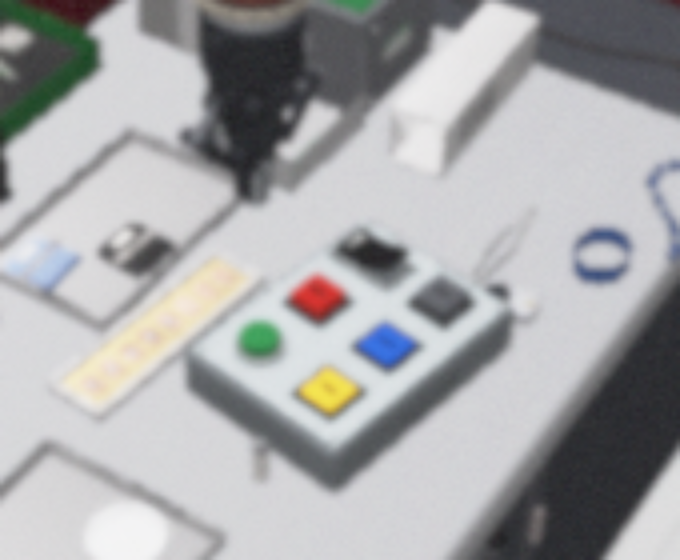

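The rocker, crop (375,250), is tipped. Blue (388,344) and yellow (330,390) are sunk, while green, red and grey stand out. The vial and the other loose things in view haven't moved.

```bash
python3 -c "
from station import finish_job
print(finish_job())"
```

```text
the job is handed in; nothing more can be done
None
```

I pressed the rocker, blue key, yellow key and green button fully in that order, with green back up, red and grey untouched and the loose things in view unmoved; the job was handed in at about 9 s and no verdict came back.

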